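# Move the job on one station and take its tag along

### The job

On the indexing slide, push the carrier with the radio module away from you to the next station, the middle one, so that it rests in that detent; do not let it run past the middle towards the last station, and keep the module seated in the carrier. Then take the job tag from the near peg and hang it by its eye on the middle peg, and let go. Leave the roll of black tape in front of the slide where it is.

Things in the scene. Friction and masses are not known exactly. Their poses are not given: they have to be found in the camera images.
- rack: The indexing slide, fixed to the desk: grey base 315 x 60 mm on feet (top z = 0.034) with a rail along its x axis, +x leading away from the robot. Stations at rack x = -0.065 (near), 0 (middle), +0.065 (far); beside each, on the -y side, a post 14 x 12 mm (rack y -0.051 to -0.063, top z = 0.158) with a level peg along -y. Origin on the desk under the rail, at the middle station.
- carrier (a joint): Position of the carrier along the rail in m: 0 at the near station (start), 0.065 at the middle, 0.130 at the far one; grows along rack +x. A steel weight drops into V notches of the carrier's side bar and holds it at each station; leaving a notch takes about 4 N, between them it stays where it is left, within 5 mm of a station it is drawn in.
- carrier_handle (a point): Centre of the top face of the carrier's upright black push handle at its near end: a plate 14 mm thick (rack x), 40 mm wide (rack y), standing from z = 0.055 up to z = 0.145; the point is 78 mm behind the carrier's centre. The carrier is a flat aluminium plate 156 x 82 mm, top at z = 0.056, which moves with the handle.
- carrier_nest (a point): Centre of the floor (z = 0.056) of the carrier's nest, a shallow frame 121 x 72 mm inside with 6 mm high lips, in which the module lies.
- module: The black hand-held radio module, 115 x 65 x 41 mm, 0.17 kg, lying loose in the carrier's nest, face up, long side along the rail; origin at the centre of its underside.
- tag: Job tag, a flat aluminium plate 60 mm wide (its x), 6 thick (y), 95 tall (z, up), with paper labels and a round eye of 25 mm diameter. Origin at the eye's centre; top edge 43 mm above it, bottom edge 52 below. It starts hanging on the near peg, about half way along, square to it, eye centre 7.5 mm below the peg's axis. Its upper 30 mm can be pinched across the thickness from above.
- peg_near (a point): Point on the near peg's axis (z = 0.150), half way along; axes as the rack's. Each peg is level round steel, 10 mm diameter, from its post (34 mm in +y of this point) to a head of 16 mm diameter, 4 mm thick, whose end lies 34 mm in -y of this point.
- peg_middle (a point): The same point on the middle peg, where the tag must finally hang.
- tape_roll: Bystander: roll of black tape, 62 mm across, 19 mm high; origin at the centre of its underside.
Mind the look-alikes: they are no part of the job. Several things have the shape of the tag; the one meant has the colours described above.

How it is judged:
By the outcome, as a careful person would: the job done as asked, in the order asked, and still so for the second after the job is handed in, with the robot touching nothing.
It also fails if it takes over 61 s, if anything falls off the work surface, if the arm or the gripper's body presses on something with over 40 N, if the wrist force passes 120 N, or if a joint passes its speed limit or range.

### The arm

A 6-joint arm with a two-finger parallel gripper is mounted at the origin on the work surface; the furniture and walls round the work are solid. World frame = base frame: x ahead of the robot, y to its left, z up, the work surface at z = 0. Lengths are in m, angles in rad, forces in N, time in s.
With the tool pointing down it reaches from about 0.35 to 0.85 m from the base axis. Payload 8.1 kg.
Tool frame: the origin (TCP) lies at the very end of the fingers, on their centre line; the grasp point (between the pads) lies 19 mm behind it (robot.pinch_z is the distance from the TCP to the grasp point, in m); y points along the fingers, x is the direction in which the jaws open and shut, and the axes are right-handed (so a half turn about y gives the same grasp; the last joint's range is limited). The gripper opens to 93 mm and grips with 3 to 60 N. Pads are 15 mm wide; open, the fingers measure 128 mm over their backs; the gripper's body (75 mm by 188 mm) begins 65 mm behind the grasp point.
Start: joints at [1.19, 0.13, 1.488, -0, 1.523, -0.085], TCP at [0.175, 0.574, 0.219] pointing down, gripper open.
Joint ranges: [-2.96, 2.96], [-0.89, 2.26], [0.02, 2.5], [-1.34, 4.48], [0, 2.73], [-2.66, 2.66]. Speed limits (rad/s): [2.39, 2.39, 2.79, 3.14, 3.14, 3.14].

### API

Orientations are given as a rotation vector (axis times angle).
In Python, from plant import robot gives the robot as it stands.
- The arm moves only by the shell command python3 -m inch 'ROWS' [FORCE]. ROWS is JSON, a list of rows, each a list of 5 numbers: the closure, from -1 (fully open) to 1 (shut), then the shift along the world's x, y, z in m, then the turn about the world's z in rad. A call has 1 to 8 rows; each row is the pose to reach, as a shift and turn from the pose measured when the call began; what a row does not reach only later rows make up. A row lasts 1/8 s, in which the tool goes at most 62.5 mm and 10.7 degrees, less where a joint would pass 70% of its speed; a pose out of reach is approached as far as the arm can. A call with a gripper value outside its range is refused whole. The fingers move at their own pace and stop on an object; FORCE is the grip in N (left out, the last holds). Time passes only in rows, so rows that repeat a pose let the fingers close. It gives the time, the measured TCP pose, the force and the opening at its end, in the units of the state.
- robot.read_state(): the state, without advancing time (a new reading comes with each control period).
- robot.read_camera(name): name is "side" or "top" or "wrist"; returns a dict with "color" (400x640x3 uint8, red, green, blue), "mtx" (3x3 intrinsics, pixels), "R" (3x3) and "t" (3): a world point X has camera coordinates R X + t; the wrist camera has in their place "hand_eye" (4x4, takes a point from camera to tool coordinates, whose origin is the TCP and whose axes are the tool frame's). Camera axes: x right, y down, z forward; pixel columns grow to the right and rows downward; lengths in m; the calibration is good to about 2 mm. A picture is of the moment at which its call begins: read the wrist's pose just before it. There is no depth.
- robot.close_job(): hands the job in, once; it reports no verdict.
The state is a dict: "t": time; "q": joint angles; "dq": joint speeds; "joint_torque": joint torques, N m; "tool_pos": TCP position; "orientation": TCP orientation; "force": force on the tool from outside, world axes, zero at the start; "wrist_torque": the same for the moment, N m; "opening": finger opening in m.
Only numpy, scipy, OpenCV 4.12 (cv2) and the standard library are available. Lean on these libraries where they do the work, as an engineer would, in place of code of your own. Each camera call takes 0.05 s, during which the arm holds its last target. There are 200 camera calls.

## Working session

There is one attempt and no reset: what is moved stays moved. The work goes in short steps, Python scripts to look and compute and a shell command to move; the robot and the scene stay as the last step left them, time stands still between calls to the robot, and variables do not carry over. Pictures are saved under pics/ and viewed, about 8 in all and at most 12, crops included, and the job is handed in when it is done.

```bash
mkdir -p pics; ls
cat > h.py <<'E'
from plant import robot
import cv2, numpy as np
def snap(n,f):
    c=robot.read_camera(n); cv2.imwrite('pics/'+f,c['color'][:,:,::-1]); 
    return c
def cams():
    return {n:np.load(f'pics/{n}.npz') for n in('side','top')}
def proj(c,X):
    p=c['R']@np.array(X,float)+c['t']; p=c['mtx']@p; return p[:2]/p[2]
def onz(c,u,v,z):
    d=c['R'].T@np.linalg.inv(c['mtx'])@[u,v,1]; o=-c['R'].T@c['t']; return o+d*(z-o[2])/d[2]
E
python3 - <<'E'
from h import *
for n in('side','top'):
    c=snap(n,n+'0.png'); np.savez(f'pics/{n}.npz',mtx=c['mtx'],R=c['R'],t=c['t']); print(n,-c['R'].T@c['t'],c['R'])
s=robot.read_state();print(s['t'],s['tool_pos'],s['orientation'],s['opening'])
E
```

```text
pics
side [ 0.0457118  -0.74187012  0.62470842] [[ 0.83767114 -0.54599523 -0.01401008]
 [-0.34547469 -0.50981412 -0.78786852]
 [ 0.42302991  0.66481485 -0.6156841 ]]
top [ 0.29328554 -0.20291529  0.97627329] [[ 0.0021733  -0.99992651  0.01192668]
 [-0.98776678 -0.00400622 -0.15588691]
 [ 0.15592324 -0.01144199 -0.9877029 ]]
0.1 [0.17469031 0.57347836 0.21767359] [-1.33562413 -0.98751007  0.98989453] 0.092847938963698
```

View pics/top0.png

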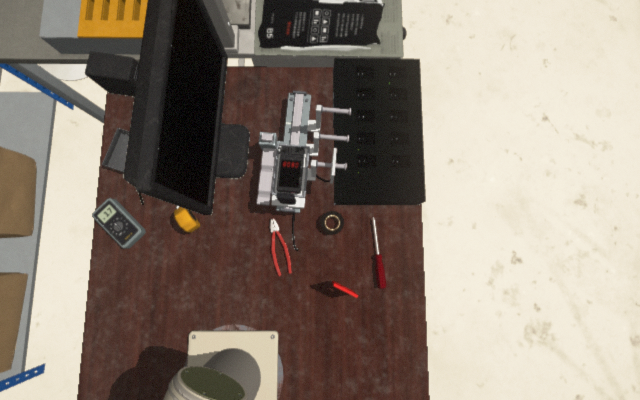

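View pics/side0.png

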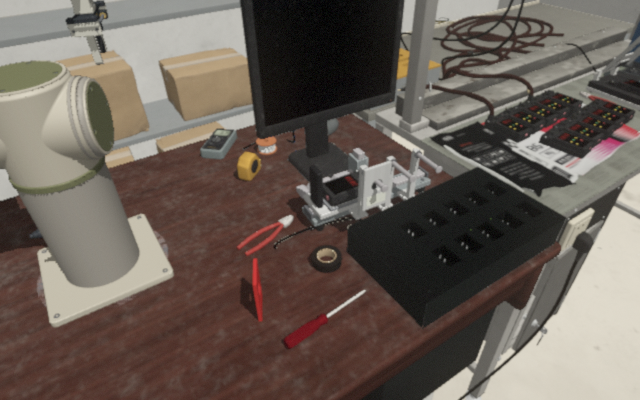

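The tag candidates are the aluminium plate on the near peg (side 377,188; top 334,162) and a red plate standing on the desk (side 257,290; top 345,290). The aluminium one fits the description. I'll check this in enlarged crops.

Run:
```python
import cv2,numpy as np
a=cv2.imread('pics/top0.png')[80:220,240:370]; b=cv2.imread('pics/side0.png')[135:235,290:450]
a=cv2.resize(a,None,fx=4.2,fy=4.2,interpolation=2); b=cv2.resize(b,None,fx=5,fy=5,interpolation=2)
cv2.imwrite('pics/a.png',a);cv2.imwrite('pics/b.png',b)
```

```text
(no output)
```

View pics/a.png

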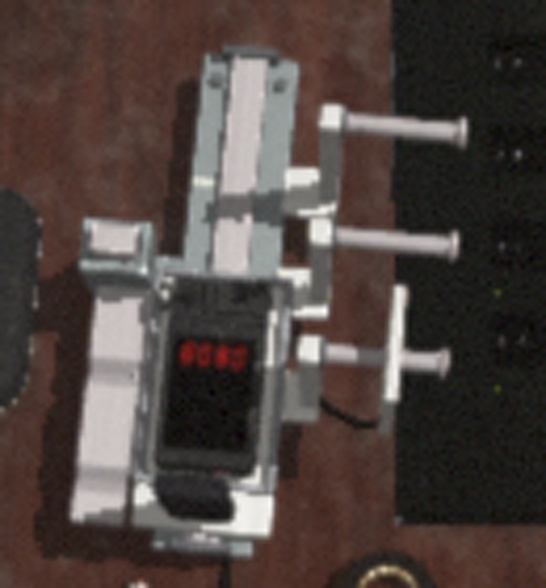

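View pics/b.png

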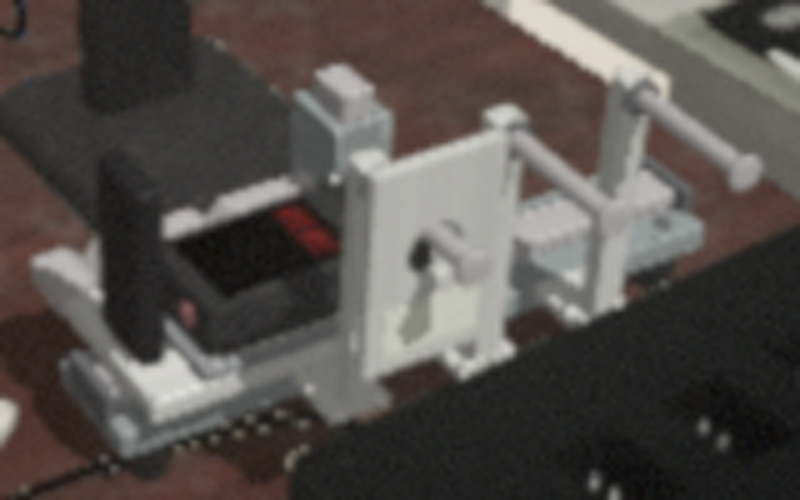

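The hanging plate is bare aluminium with a paper label, so it is the tag. The head ends in the top crop are near (447,361), middle (455,244) and far (463,132). In the side crop they are (475,262), (612,215) and (745,170).

Run:
```python
from h import *
C=cams()
T=lambda p:np.array([240+p[0]/4.2,80+p[1]/4.2]); S=lambda p:np.array([290+p[0]/5,135+p[1]/5])
P=[C[n]['mtx']@np.c_[C[n]['R'],C[n]['t']] for n in('top','side')]
for nm,a,b in[('n',(449,361),(477,262)),('m',(457,244),(614,215)),('f',(465,132),(747,170)),('tagtopfar?',(400,288),(505,137)),('tagtopnear',(393,398),(372,168)),('handle topL nearside',(160,490),(100,160)),('tape',None,None)]:
    if a is None: continue
    X=cv2.triangulatePoints(P[0],P[1],T(a).reshape(2,1),S(b).reshape(2,1)).ravel();X=X[:3]/X[3]
    print(nm,X.round(4),'err',(proj(C['top'],X)-T(a)).round(1),(proj(C['side'],X)-S(b)).round(1))
for nm,a,z in[('n',(449,361),.15),('m',(457,244),.15),('f',(465,132),.15),('npost',(322,352),.15),('mpost',(332,236),.15),('fpost',(342,122),.15),('tagA',(400,288),.1855),('tagB',(393,398),.1855),('hL',(158,478),.145),('hR',(236,488),.145),('hc',(198,481),.145),('handle',(198,500),.145)]:
    print(nm,onz(C['top'],*T(a),z).round(4))
# rack frame fit using 3 heads
h=np.array([onz(C['top'],*T(a),.15)[:2] for a in((449,361),(457,244),(465,132))]); d=h[2]-h[0]; print('yaw',np.arctan2(d[1],d[0]),np.linalg.norm(d))
```

```text
n [ 0.4887 -0.2718  0.1554] err [ 0.1 -0.2] [-0.2  0.1]
m [ 0.5534 -0.2765  0.154 ] err [ 0. -0.] [-0.  0.]
f [ 0.6178 -0.2821  0.1532] err [ 0.2 -0.3] [-0.3  0.1]
tagtopfar? [ 0.5213 -0.2448  0.184 ] err [ 0.4 -0.5] [-0.6  0.1]
tagtopnear [ 0.4614 -0.2405  0.1902] err [ 0.2 -0.4] [-0.4  0.1]
handle topL nearside [ 0.4202 -0.1178  0.1419] err [ 0. -0.] [-0.  0.]
n [ 0.4895 -0.2719  0.15  ]
m [ 0.5546 -0.2769  0.15  ]
f [ 0.6184 -0.2819  0.15  ]
npost [ 0.4941 -0.2038  0.15  ]
mpost [ 0.5587 -0.209   0.15  ]
fpost [ 0.6237 -0.2143  0.15  ]
tagA [ 0.5196 -0.244   0.1855]
tagB [ 0.4616 -0.2402  0.1855]
hL [ 0.4261 -0.1169  0.145 ]
hR [ 0.4209 -0.1584  0.145 ]
hc [ 0.4246 -0.1382  0.145 ]
handle [ 0.4144 -0.1383  0.145 ]
yaw -0.07686260596691091 0.12924085321925521
```

Run:
```python
from h import *
from scipy.spatial.transform import Rotation as Ro
C=cams();P=[C[n]['mtx']@np.c_[C[n]['R'],C[n]['t']] for n in('top','side')]
def tri(a,b):
    X=cv2.triangulatePoints(P[0],P[1],np.array(a,float).reshape(2,1),np.array(b,float).reshape(2,1)).ravel();X=X[:3]/X[3];return X.round(3),(proj(C['top'],X)-a).round(1)
print('monitor low near corner',tri((210,213),(263,137)))
print('box near-right top',tri((425,203),(426,272)),'box near-left',tri((335,203),(349,231)))
s=robot.read_state();R=Ro.from_rotvec(s['orientation']).as_matrix();print(R.round(3))
j=R[:,0];print('jaw yaw',np.degrees(np.arctan2(j[1],j[0])),s['q'])
print('tape',onz(C['top'],332,223,.019).round(3))
```

```text
monitor low near corner (array([0.385, 0.027, 0.155]), array([ 0.7, -1.6]))
box near-right top (array([ 0.413, -0.453,  0.136]), array([ 1.6, -2.3])) box near-left (array([ 0.42 , -0.251,  0.065]), array([ 0.8, -1.4]))
[[ 0.292 -0.001 -0.957]
 [ 0.957 -0.002  0.292]
 [-0.002 -1.     0.   ]]
jaw yaw 73.05112036675531 [ 1.18958892e+00  1.31127607e-01  1.48915888e+00  1.95831361e-05
  1.52298000e+00 -8.53944728e-02]
tape [ 0.372 -0.244  0.019]
```

```bash
python3 -m inch '[[-1,-0.015,-0.06,0.03,0],[-1,-0.03,-0.12,0.06,0],[-1,-0.04,-0.17,0.09,0],[-1,-0.05,-0.22,0.12,0],[-1,-0.055,-0.26,0.14,0],[-1,-0.055,-0.28,0.14,0],[-1,-0.055,-0.28,0.14,0]]'
python3 - <<'E'
from h import *
c=snap('side','s1.png');im=cv2.imread('pics/s1.png');t=snap('top','t1.png')
cv2.imwrite('pics/c1.png',np.vstack([im[0:200,:],cv2.imread('pics/t1.png')]));print(robot.read_state()['q'])
E
```

```text
t: 0.98
tool_pos: [0.1199, 0.293, 0.3582]
orientation: [-1.335, -0.988, 0.987]
force: [0.3, -1.1, -0.8]
opening: 0.0928
[ 1.02178597e+00 -6.67348771e-01  1.89774397e+00 -1.07952352e-04
  1.91301714e+00 -2.52780236e-01]
```

View pics/c1.png

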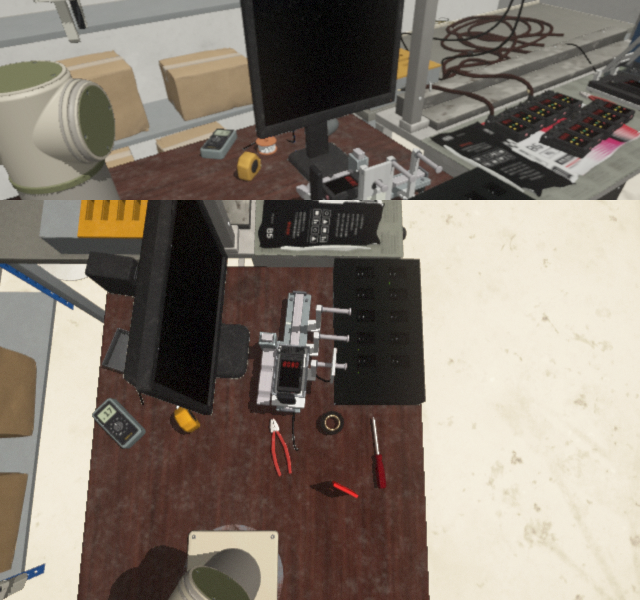

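The arm reaches r = 0.317 m at z = 0.36. I'll go round the monitor's near edge (x ≈ 0.38) at a small radius, with the jaws tangential.

```bash
python3 -m inch '[[-1,0.05,-0.035,0,0.05],[-1,0.095,-0.075,0,0.1],[-1,0.135,-0.12,0,0.15],[-1,0.16,-0.17,0,0.2],[-1,0.18,-0.225,0,0.25],[-1,0.185,-0.28,0,0.3],[-1,0.185,-0.34,0,0.3],[-1,0.18,-0.40,0,0.3]]'; python3 -c "
from plant import robot;print(robot.read_state()['q'])"
```

```text
t: 2.08
tool_pos: [0.2999, -0.108, 0.3562]
orientation: [-1.206, -1.211, 1.214]
force: [1.1, 0.5, 1.1]
opening: 0.0931
[-5.05246255e-01 -6.63746718e-01  1.89751171e+00 -1.45756239e-03
  1.90919350e+00 -2.08108733e+00]
```

```bash
python3 -m inch '[[-1,0.0,-0.027,0,-0.18],[-1,0.02,-0.027,0,-0.36],[-1,0.04,-0.027,0,-0.54],[-1,0.06,-0.027,-0.02,-0.72],[-1,0.08,-0.027,-0.05,-0.9],[-1,0.1,-0.027,-0.08,-1.08],[-1,0.12,-0.027,-0.11,-1.26],[-1,0.121,-0.027,-0.14,-1.44]]' && python3 -m inch '[[-1,0,0,0,-0.18],[-1,0,0,0,-0.21],[-1,0,0,0,-0.213],[-1,0,0,0,-0.213]]'
python3 - <<'E'
from h import *
s=robot.read_state();print(s['q'],s['orientation'],s['tool_pos'])
from scipy.spatial.transform import Rotation as Ro
R=Ro.from_rotvec(s['orientation']).as_matrix();print(R.round(3))
c=snap('wrist','w1.png');H=c['hand_eye']
# project expected handle top corners and peg points
def pr(X):
    p=R.T@(np.array(X)-s['tool_pos']);q=np.linalg.inv(H)@np.r_[p,1];q=c['mtx']@q[:3];return (q[:2]/q[2]).round(0)
x=np.array([.997,-.077,0]);y=np.array([.077,.997,0]);h=np.array([.4214,-.135,.145])
print([pr(h+a*.007*x+b*.02*y) for a,b in((1,1),(1,-1),(-1,-1),(-1,1))])
E
```

```text
t: 3.08
tool_pos: [0.4218, -0.1343, 0.2135]
orientation: [-1.565, -0.1, 0.105]
force: [-0.4, 0.7, 0.1]
opening: 0.093
t: 3.58
tool_pos: [0.4222, -0.1344, 0.2139]
orientation: [-1.566, 0.065, -0.061]
force: [0.3, 0.1, -0.3]
opening: 0.0929
[-0.4260603  -0.30237732  1.90486652  0.00249324  1.54250816 -0.34608193] [-1.56628994  0.06457934 -0.06109989] [ 0.42218672 -0.13435452  0.21389579]
[[ 0.997 -0.002  0.08 ]
 [-0.08   0.004  0.997]
 [-0.002 -1.     0.003]]
[array([328., 190.]), array([328., 235.]), array([312., 235.]), array([311., 190.])]
```

View pics/w1.png

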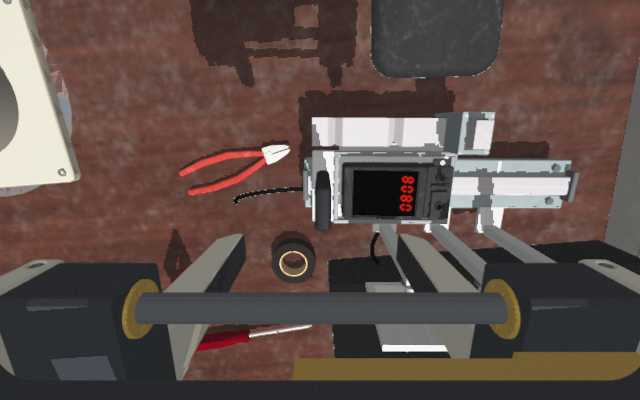

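Handle top is at (323, 178–230), within about 3 px of the prediction and centred between the fingers. Next is to descend and pinch.

```bash
python3 -m inch '[[-1,0,0,-0.05,0],[-1,0,0,-0.09,0],[-1,0,0,-0.1,0],[-1,0,0,-0.1,0],[0.6,0,0,-0.1,0],[0.6,0,0,-0.1,0],[1,0,0,-0.1,0],[1,0,0,-0.1,0]]' 12 && python3 -m inch '[[1,0,0,0,0],[1,0,0,0,0],[1,0,0,0,0],[1,0,0,0,0]]'
```

```text
t: 4.62
tool_pos: [0.4224, -0.1345, 0.1143]
orientation: [-1.567, 0.064, -0.062]
force: [0.1, 0.2, 0.6]
opening: 0.0576
t: 5.12
tool_pos: [0.4223, -0.1344, 0.1143]
orientation: [-1.567, 0.064, -0.062]
force: [-0.4, -0.2, -0.3]
opening: 0.0177
```

```bash
python3 -m inch '[[1,0,0,0,0],[1,0,0,0,0],[1,0,0,0,0],[1,0,0,0,0]]'
```

```text
t: 5.62
tool_pos: [0.4224, -0.1344, 0.1143]
orientation: [-1.567, 0.064, -0.062]
force: [1.2, 0.5, -0.5]
opening: 0.014
```

```bash
python3 -m inch '[[1,0.008,-0.0006,0,0],[1,0.018,-0.0014,0,0],[1,0.028,-0.0022,0,0],[1,0.038,-0.003,0,0],[1,0.048,-0.0037,0,0],[1,0.056,-0.0043,0,0],[1,0.062,-0.0048,0,0],[1,0.065,-0.005,0,0]]' 20 && python3 -m inch '[[1,0,0,0,0],[1,0,0,0,0]]'
```

```text
t: 6.62
tool_pos: [0.4881, -0.14, 0.1143]
orientation: [-1.567, 0.064, -0.063]
force: [-1.4, -5.5, 0.4]
opening: 0.0139
t: 6.88
tool_pos: [0.4884, -0.14, 0.1143]
orientation: [-1.567, 0.064, -0.063]
force: [0.7, -3.7, -1.0]
opening: 0.0139
```

```bash
python3 -m inch '[[-0.3,0,0,0,0],[-0.3,0,0,0,0],[-0.3,0,0,0,0],[-0.3,0,0,0,0],[-0.3,0,0,0.05,0],[-0.3,0,0,0.1,0],[-0.3,0,0,0.14,0],[-0.3,0,0,0.14,0]]'
python3 - <<'E'
from h import *
s=robot.read_state();print(s['tool_pos'],s['opening'])
snap('side','s2.png');im=cv2.imread('pics/s2.png')[120:240,280:460];w=snap('wrist','w2.png')
a=cv2.resize(im,None,fx=4,fy=4,interpolation=2)[:, :720]
b=cv2.resize(cv2.imread('pics/w2.png')[80:280,180:600],None,fx=1.7,fy=1.7)[:120*2]
cv2.imwrite('pics/c2.png',a)
E
```

```text
t: 7.88
tool_pos: [0.4904, -0.1408, 0.2588]
orientation: [-1.57, 0.058, -0.069]
force: [0.8, -0.3, 0.0]
opening: 0.0604
[ 0.49040964 -0.1408      0.25877801] 0.060425506126559454
```

View pics/w2.png

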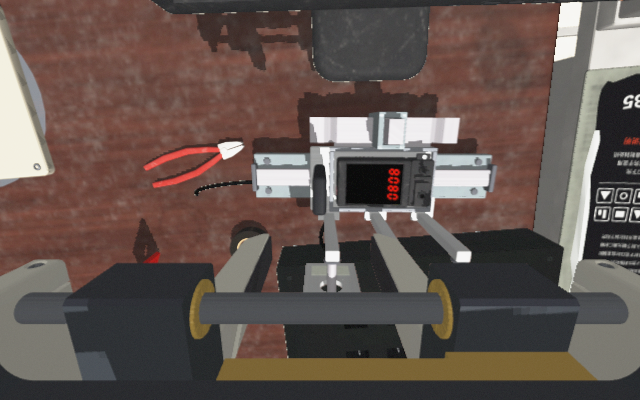

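View pics/c2.png

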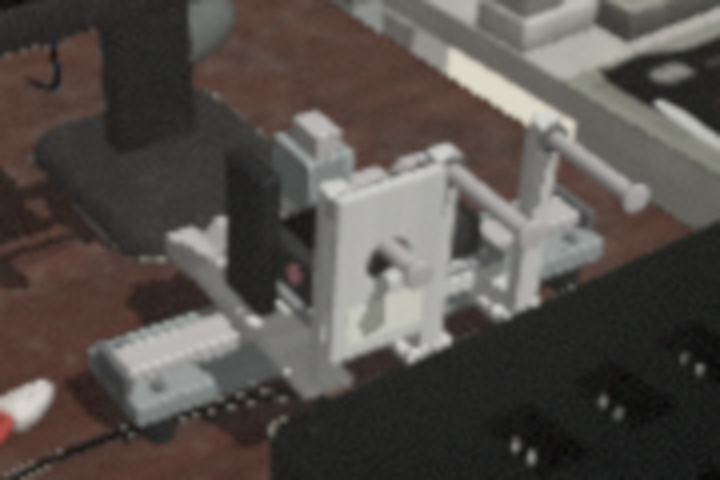

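The carrier sits at the middle, with the handle moved one station and the detent block aligned. The module is seated and the tag is undisturbed. Next is to turn the jaws along rack y over the tag.

```bash
python3 -m inch '[[0.25,0,0,0,0.18],[0.25,0,-0.02,0,0.36],[0.25,0,-0.04,0,0.54],[0.25,0,-0.06,0,0.72],[0.25,0,-0.08,0,0.9],[0.25,0,-0.1,0,1.08],[0.25,0,-0.101,0,1.26],[0.25,0,-0.101,0,1.44]]' && python3 -m inch '[[0.25,0,0,0,0.13],[0.25,0,0,0,0.13],[0.25,0,0,0,0.13]]'
python3 - <<'E'
from h import *
from scipy.spatial.transform import Rotation as Ro
s=robot.read_state();R=Ro.from_rotvec(s['orientation']).as_matrix();print(R.round(3),np.arctan2(R[1,0],R[0,0]),s['tool_pos'],s['opening'])
c=snap('wrist','w3.png');H=c['hand_eye']
def pr(X):
    p=R.T@(np.array(X)-s['tool_pos']);q=np.linalg.inv(H)@np.r_[p,1];q=c['mtx']@q[:3];return (q[:2]/q[2]).round(0)
x=np.array([.997,-.077,0]);y=np.array([.077,.997,0]);h=np.array([.491,-.242,.1855])
print('tag top',[pr(h+a*.03*x+b*.003*y) for a,b in((1,1),(1,-1),(-1,-1),(-1,1))])
m=np.array([.5567,-.243,.15]);print('heads',[pr(m+k*.065*x-.034*y) for k in(-1,0,1)],'roots',[pr(m+k*.065*x+.034*y) for k in(-1,0,1)])
E
```

```text
t: 8.98
tool_pos: [0.4875, -0.2409, 0.2517]
orientation: [-1.294, -1.053, 1.057]
force: [1.0, 0.3, 0.1]
opening: 0.0351
t: 9.35
tool_pos: [0.487, -0.2406, 0.2506]
orientation: [-1.238, -1.146, 1.152]
force: [0.1, -0.2, 0.2]
opening: 0.0345
[[ 0.079 -0.007 -0.997]
 [ 0.997  0.003  0.079]
 [ 0.002 -1.     0.008]] 1.4915575610589202 [ 0.48703772 -0.24057659  0.25062186] 0.03451800840257851
tag top [array([323., 252.]), array([317., 252.]), array([316., 184.]), array([324., 184.])]
heads [array([288., 208.]), array([290., 270.]), array([292., 325.])] roots [array([360., 208.]), array([358., 270.]), array([356., 325.])]
```

View pics/w3.png

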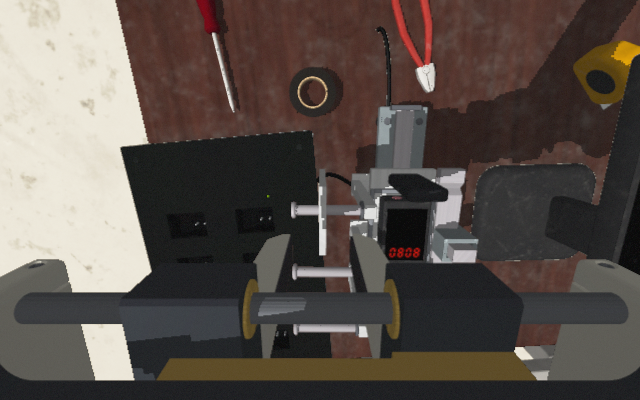

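The tag top is at (322, 170–255), predicted 320, between the pads. The heads at (294,210), (295,271) and (295,327) lie 3–6 px from prediction (≈4 mm along the peg, harmless). Next is to descend and grip.

```bash
python3 -m inch '[[0.25,0.004,0.001,-0.03,0],[0.25,0.004,0.001,-0.06,0],[0.25,0.004,0.001,-0.08,0],[0.25,0.004,0.001,-0.0875,0],[0.25,0.004,0.001,-0.0875,0],[1,0.004,0.001,-0.0875,0],[1,0.004,0.001,-0.0875,0],[1,0.004,0.001,-0.0875,0]]' 20 && python3 -m inch '[[1,0,0,0,0],[1,0,0,0,0],[1,0,0,0,0]]'
```

```text
t: 10.4
tool_pos: [0.4915, -0.2398, 0.1641]
orientation: [-1.24, -1.147, 1.153]
force: [-0.1, -0.9, -0.8]
opening: 0.0094
t: 10.78
tool_pos: [0.4915, -0.2398, 0.1641]
orientation: [-1.24, -1.147, 1.153]
force: [-0.4, -0.3, -0.0]
opening: 0.0065
```

```bash
python3 -m inch '[[1,0,0,0.004,0],[1,0,0,0.0075,0],[1,0,0,0.0075,0],[1,-0.001,-0.0125,0.0075,0],[1,-0.0019,-0.025,0.0075,0],[1,-0.0029,-0.0375,0.0075,0],[1,-0.0038,-0.05,0.0075,0],[1,-0.0038,-0.05,0.0075,0]]'
python3 - <<'E'
from h import *
s=robot.read_state();print(s['opening'])
snap('side','s3.png');cv2.imwrite('pics/c3.png',cv2.resize(cv2.imread('pics/s3.png')[90:240,270:470],None,fx=4,fy=4,interpolation=2))
E
```

```text
t: 11.78
tool_pos: [0.4874, -0.291, 0.1715]
orientation: [-1.24, -1.146, 1.152]
force: [1.1, 0.5, 0.1]
opening: 0.0059
0.005864907875189497
```

View pics/c3.png

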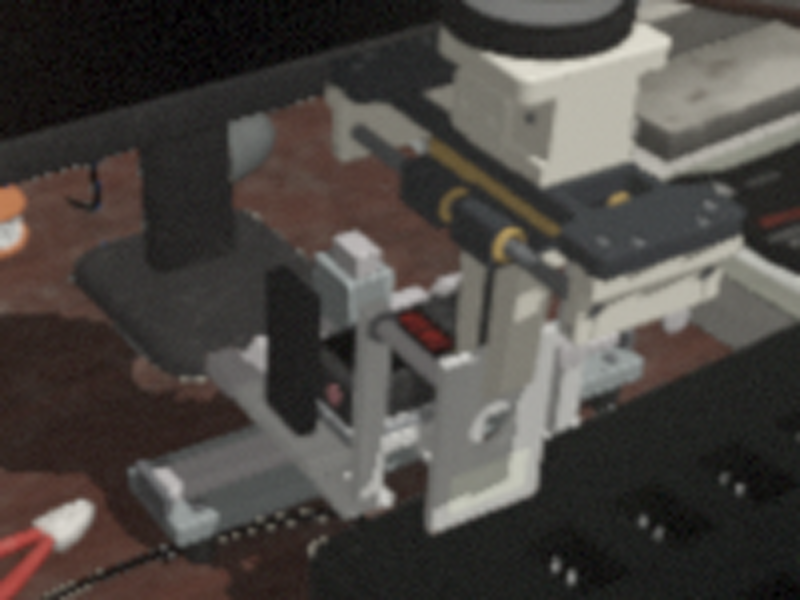

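The tag came free of the near peg with zero force, held square, eye about (491,421) in the crop. Next is to shift one pitch along the rack and slide onto the middle peg.

```bash
python3 -m inch '[[1,0.02,-0.0015,0,0],[1,0.045,-0.0035,0,0],[1,0.06,-0.0046,0,0],[1,0.0648,-0.005,0,0],[1,0.0648,-0.005,0,0],[1,0.0648,-0.005,0,0]]' && python3 -m inch '[[1,0.001,0.0125,0,0],[1,0.0019,0.025,0,0]]'
```

```text
t: 12.58
tool_pos: [0.5519, -0.2952, 0.1715]
orientation: [-1.239, -1.146, 1.152]
force: [-0.2, 0.5, -0.4]
opening: 0.0058
t: 12.82
tool_pos: [0.5535, -0.2693, 0.1715]
orientation: [-1.24, -1.146, 1.151]
force: [-0.3, 0.4, -1.1]
opening: 0.0061
```

```bash
python3 -m inch '[[1,0.001,0.0125,0,0],[1,0.0019,0.025,0,0],[1,0.0019,0.025,0,0]]' && python3 -m inch '[[1,0,0,-0.004,0],[1,0,0,-0.007,0],[1,0,0,-0.007,0],[1,0,0,-0.007,0]]'
python3 - <<'E'
from h import *
snap('side','s4.png');cv2.imwrite('pics/c4.png',cv2.resize(cv2.imread('pics/s4.png')[90:240,270:470],None,fx=4,fy=4,interpolation=2))
E
```

```text
t: 13.2
tool_pos: [0.5556, -0.243, 0.1716]
orientation: [-1.239, -1.148, 1.152]
force: [0.5, 0.4, 0.2]
opening: 0.0059
t: 13.7
tool_pos: [0.5555, -0.2433, 0.1645]
orientation: [-1.239, -1.147, 1.152]
force: [-0.3, 0.6, -0.3]
opening: 0.0059
```

View pics/c4.png

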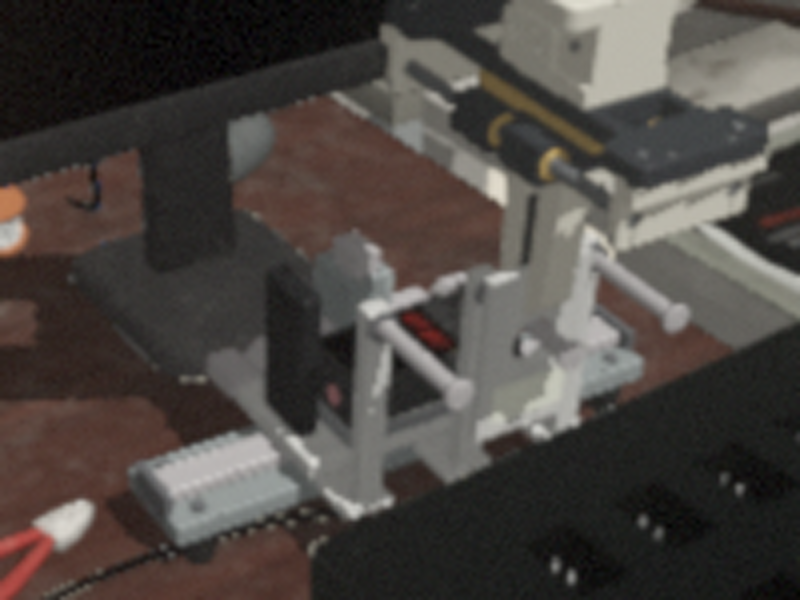

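The peg passes through the eye, its head showing in front of the tag at (570,350), and the near peg is empty. Next is to release.

```bash
python3 -m inch '[[0.3,0,0,0,0],[0.3,0,0,0,0],[0.3,0,0,0,0],[0.3,0,0,0,0],[0.3,0,0,0.01,0],[0.3,0,0,0.04,0],[0.3,0,0,0.08,0],[0.3,0,0,0.12,0]]' && python3 -m inch '[[0.3,-0.05,0,0.04,0],[0.3,-0.1,0,0.06,0],[0.3,-0.15,0,0.08,0],[0.3,-0.2,0,0.08,0],[0.3,-0.2,0,0.08,0],[0.3,-0.2,0,0.08,0]]'
python3 - <<'E'
from h import *
snap('side','s5.png');snap('top','t5.png')
a=cv2.resize(cv2.imread('pics/s5.png')[130:235,290:450],None,fx=3.2,fy=3.2,interpolation=2);b=cv2.resize(cv2.imread('pics/t5.png')[85:245,245:365],None,fx=2.1,fy=2.1,interpolation=2)
print(a.shape,b.shape);cv2.imwrite('pics/c5.png',np.hstack([a,b]))
E
```

```text
t: 14.75
tool_pos: [0.5555, -0.2432, 0.2865]
orientation: [-1.239, -1.147, 1.152]
force: [-0.4, 0.5, -0.0]
opening: 0.0324
t: 15.5
tool_pos: [0.3558, -0.2433, 0.3672]
orientation: [-1.241, -1.148, 1.152]
force: [1.0, -0.4, 0.1]
opening: 0.0324
(336, 512, 3) (336, 252, 3)
```

View pics/c5.png

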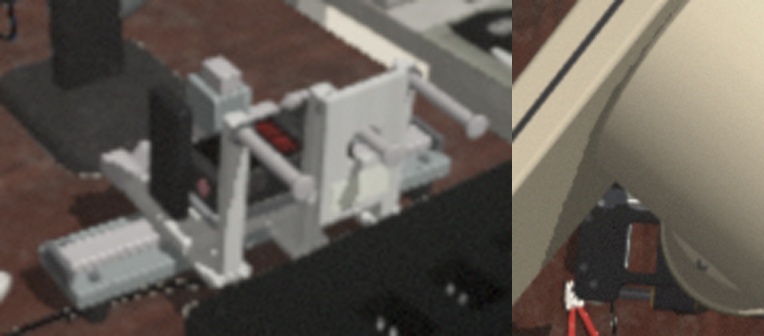

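The tag hangs square on the middle peg, with the arm well clear. I'll do a numeric check of the handle position, then hand in.

Run:
```python
from h import *
C=cams()['side']
for d in(.055,.065,.075): print(d,((proj(C,[.4214+.997*d,-.135-.077*d,.145])-[290,130])*3.2).round(1))
print('start crop b pred',(proj(C,[.4214,-.135,.145])-[290,135])*5)
robot.close_job()
```

```text
0.055 [155.  102.5]
0.065 [168.3  98.3]
0.075 [181.5  94.2]
start crop b pred [124.83831859 172.33386112]
the job is handed in; nothing more can be done
```

The job is done and handed in at about 15.6 s of the allowed 61 s.

- **Carrier:** I pinched the push handle, moved it about 66 mm to the middle station and let go. In the last side picture the handle's top centre reads about column 170. The prediction is 168 for the middle station, and each 10 mm shifts it about 13 px, so it is within about 2 mm of the detent. The module looked seated in its nest.
- **Tag:** I took the aluminium tag off the near peg, moved it one pitch and slid it onto the middle peg with no noticeable contact force. I then lowered it and released it. The last side picture shows it hanging square with the peg through its eye, the near peg empty and the gripper well clear.
- **Tape roll:** I never went near it. It was seen in the wrist view before the tag was moved, but I did not check it again afterwards.

Two checks were weaker than I wanted. In the wrist view the peg heads lay about 4 mm along the peg axis from my estimate, which did not affect the hanging. The arm blocked the final top view, so the last check rests on the side camera alone.

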